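# Reset the key switch with the round-headed key

### The job

Reset the grinder's key switch: take the round-headed key out of the wooden key block, push it down into the slot of the steel switch box until its flange meets the face, turn it clockwise (seen from above) to the stop and then turn it back home with the key still fully in. Then draw it out and stand it upright in the same slot of the key block that it came from. Leave the square-headed key where it stands.

Things in the scene. Friction and masses are not known exactly. Their poses are not given: they have to be found in the camera images.
- round_key_centre (a point): Centre of the upright disc head (42 mm across, 10 thick) of the loose metal key to use, 0.1 kg, standing in a slot of the wooden block. Below it: stem 14 mm thick, round flange 54 mm across (top 31, underside 36 mm down), flat blade 32 wide, 5 thick, tip 66 mm down. Axes: z up the key, y along width of head and blade, x across thickness (pinch along x). A half turn about z changes nothing.
- square_key_centre (a point): Centre of the 36 x 36 x 10 mm square head of the other key, otherwise alike; leave it. Both stand upright, flange on top of the fixed dark wood block (70 x 180 x 42 mm, top 42 mm over the table), in its two slots 90 mm apart along its length (the keys' y); which key has which slot varies. Slots: 42 mm along the blade's width, 15 across, 36 deep, so 5 mm to spare each way.
- switch_slot (a point): Mouth centre and turning axis of the key slot in a round steel barrel (73 mm) atop the fixed grey steel switch box (110 x 140 x 54 mm); at the face, 60 mm over the table, on which the key's flange seats. Slot 42 mm long, 15 across, 36 deep. Axes fixed to the box: z up, y along the slot's length when home, x across it.
- switch_barrel (a joint): Barrel angle: 0 home, growing clockwise seen from above to the stop at 0.90 rad. A light spring (0.03 N m at home, 0.08 at the stop) brings it home when nothing holds it turned. The key has about 0.32 rad of play in the slot each way, so the key itself must turn about 1.25 rad clockwise from home to drive the barrel to its stop.
Not all that is in view belongs to the job. Leave any red or turquoise look-alike of the part that bears round_key_centre alone.

How it is judged:
By the outcome, as a careful person would: the job done as asked, in the order asked, and still so for the second after the job is handed in, with the robot touching nothing.
It also fails if it takes over 67 s, if anything falls off the work surface, if the arm or the gripper's body presses on something with over 40 N, if the wrist force passes 120 N, or if a joint passes its speed limit or range.

### The arm

A 7-joint arm with a two-finger parallel gripper is mounted at the origin on a cart in front of the work surface, level with it; the furniture and walls round the work are solid. World frame = base frame: x ahead of the robot, y to its left, z up, the work surface at z = 0. Lengths are in m, angles in degrees, forces in N, time in s.
With the tool pointing down it reaches from about 0.4 to 0.875 m from the base axis. Payload 6.5 kg.
Tool frame: the origin (TCP) lies midway between the tips of the shut fingers; the grasp point (between the pads) lies 19 mm behind it (bot.pinch_z is the distance from the TCP to the grasp point, in m); z points along the fingers, y is the line along which they close (so a half turn about z gives the same grasp; the last joint's range is limited). The gripper opens to 85 mm and grips with 20 to 120 N. Pads are 22 mm wide; open, the fingers measure 114 mm over their backs; the gripper's body (76 mm by 85 mm) begins 54 mm behind the grasp point. The pads swing forward as they close: fully open they stand 13 mm farther back than shut.
Start: joints at [-81.028, 30.733, -0.252, 88.115, 0.149, 61.152, -4.079], TCP at [0.144, 0.634, 0.231] pointing down, gripper open.
Joint ranges: [-154.64, 154.64], [-21.42, 123.67], [-72.66, 72.17], [13.99, 137.28], [-74.86, 254.86], [10.95, 109.41], [-158.01, 158.01]. Speed limits (degrees/s): [136.94, 136.94, 180, 180, 180, 180, 180].

### API

Orientations are given as a 3x3 rotation matrix whose columns are the frame's x, y, z axes.
In Python, from plant import telemetry, vision, order, bot gives the robot as it stands.
- The arm moves only by the tool drive_tool, never from a script. Its argument "commands" is a list of rows, each an object with "dr": the turn, a rotation vector about the tool's x, y, z in rad, a list of three; "xyz": the shift along the tool's x, y, z in cm, a list of three; "hand": the closure, from -1 (fully open) to 1 (shut). A call has 1 to 12 rows; each row shifts and turns the commanded pose from where the row before left it, along the tool's axes as they then stand; what a row does not reach is not made up. A row lasts 1/8 s, in which the tool goes at most 62.5 mm and 10.7 degrees, less where a joint would pass 70% of its speed; a pose out of reach is approached as far as the arm can. A call is refused whole if a number of a shift passes 6.25 or a number of a turn 0.188, either way. A call with a gripper value outside its range is refused whole. The fingers move at their own pace and stop on an object; the grip force is fixed at half the most. Time passes only in rows, so rows that do not move let the fingers close. It gives the time, the measured TCP pose, the force, the opening and the grip force at its end, in the units of the state.
- telemetry.read_state(): the state, without advancing time (a new reading comes with each control period).
- vision.camera(name): name is "scene" or "top" or "wrist"; returns a dict with "pixels" (384x512x3 uint8, blue, green, red), "z_map" (384x512 float32, m along the optical axis (not along the pixel's ray), 0 where there is no reading), "camera_matrix" (3x3 intrinsics, pixels), "T" (4x4, takes a point from camera to world coordinates). Camera axes: x right, y down, z forward; pixel columns grow to the right and rows downward; lengths in m; the calibration is good to about 2 mm. A picture is of the moment at which its call begins.
- order.finish_job(): hands the job in; it is judged then, once.
The state is a dict: "time_s": time; "joint_pos": joint angles; "joint_vel": joint speeds; "tau": joint torques, N m; "tcp_pos": TCP position; "tcp_rot": TCP orientation; "ft_force": force on the tool from outside, world axes, zero at the start; "wrist_torque": the same for the moment, N m; "gripper_width": finger opening in m; "grip_force": force on a finger pad.
Only numpy, scipy, OpenCV 4.12 (cv2) and the standard library are available. Lean on these libraries where they do the work, as an engineer would, in place of code of your own. Each camera call takes 0.05 s, during which the arm holds its last target. There are 200 camera calls.

## Working session

There is one attempt and no reset: what is moved stays moved. The work goes in short steps, Python scripts to look and compute and a tool call to move; the robot and the scene stay as the last step left them, time stands still between calls to the robot, and variables do not carry over. Pictures are saved under pics/ and viewed, at most 10 in all, crops included, and the job is handed in when it is done.

Besides the shell and the picture viewer there is one more tool, called after "Call:" by a JSON object that holds its "method" and its "body", one argument or row to a line. drive_tool: Moves the arm, as the interface text tells. Its arguments: {"type":"object","properties":{"commands":{"type":"array"}},"required":["commands"]}

```bash
mkdir -p pics; ls; cat > h.py <<'E'
import numpy as np,cv2
from plant import telemetry,vision,order,bot
def pts(c):
    K=np.array(c["camera_matrix"]);T=np.array(c["T"]);z=c["z_map"].astype(float)
    v,u=np.mgrid[:z.shape[0],:z.shape[1]]
    P=np.stack([(u-K[0,2])/K[0,0]*z,(v-K[1,2])/K[1,1]*z,z,np.ones_like(z)],-1)@T.T
    P=P[...,:3];P[z<=0]=np.nan
    return P
def px(c,p):
    K=np.array(c["camera_matrix"]);q=np.linalg.inv(c["T"])@np.append(p,1);q=K@q[:3];return q[:2]/q[2]
def ray(c,u,v,zz):
    K=np.array(c["camera_matrix"]);T=np.array(c["T"]);d=T[:3,:3]@np.linalg.inv(K)@[u,v,1];o=T[:3,3];return o+d*(zz-o[2])/d[2]
E
python3 - <<'E'
from h import *
a=vision.camera("scene");b=vision.camera("top")
np.savez("c0.npz",**{n+k:v[k] for n,v in(("s",a),("t",b)) for k in v})
cv2.imwrite("pics/s0.png",cv2.resize(a["pixels"],(800,600)));cv2.imwrite("pics/t0.png",cv2.resize(b["pixels"],(800,600)))
s=telemetry.read_state();print(s["time_s"],s["tcp_pos"],s["tcp_rot"],bot.pinch_z)
print(a["T"],b["T"],b["camera_matrix"])
E
```

```text
pics
0.1 [0.14352856 0.63337297 0.23048276] [[-9.75301943e-01  2.20875698e-01 -2.15184953e-04]
 [ 2.20875758e-01  9.75300659e-01 -1.58847719e-03]
 [-1.40985983e-04 -1.59677403e-03 -9.99998715e-01]] 0.0187
[[-0.6105477  -0.44577945  0.65460842 -0.01798689]
 [-0.7918301   0.32753961 -0.51548316  0.46570067]
 [ 0.01538161 -0.83306572 -0.55296014  0.55465425]
 [ 0.          0.          0.          1.        ]] [[ 0.01511645 -0.99905091  0.04085052  0.45772702]
 [-0.99961483 -0.01414876  0.02387469  0.00371478]
 [-0.02327404 -0.04119569 -0.99887999  0.93128365]
 [ 0.          0.          0.          1.        ]] [[357.76717881   0.         258.68130983]
 [  0.         357.76717881 190.16918946]
 [  0.           0.           1.        ]]
```

View pics/s0.png

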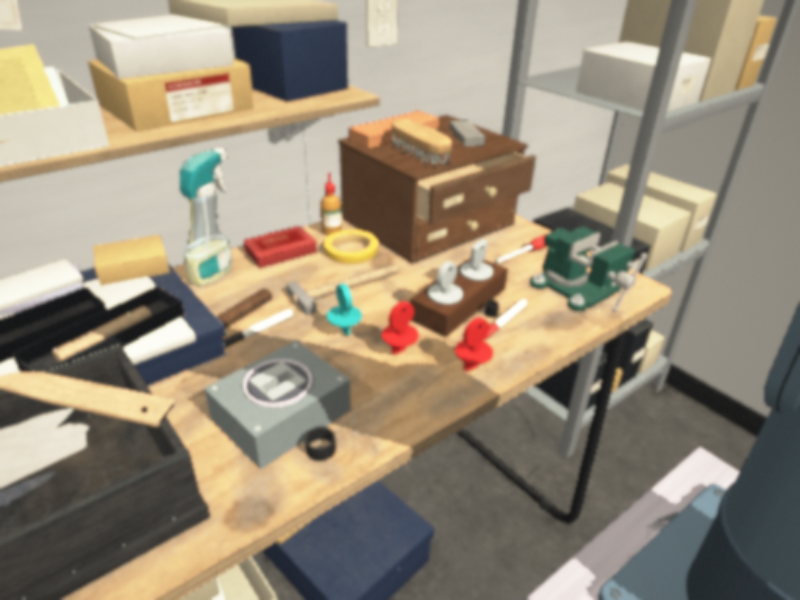

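View pics/t0.png

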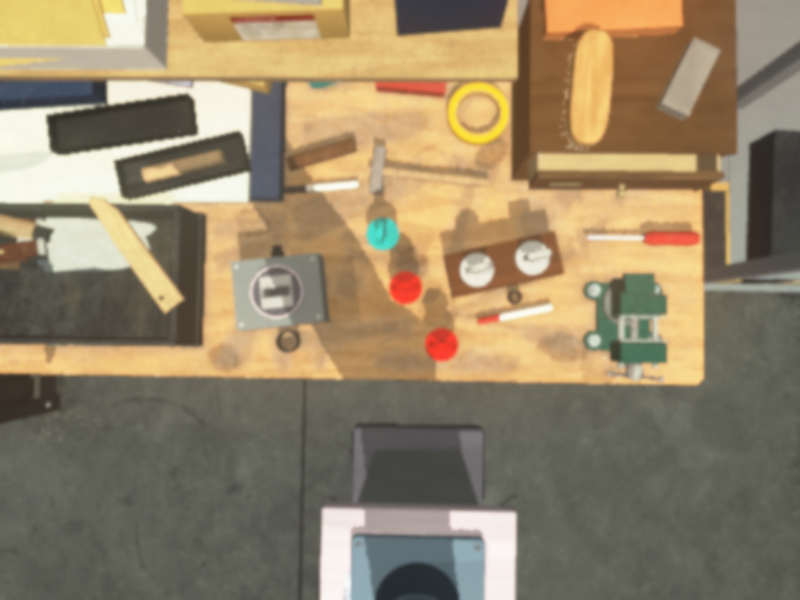

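```bash
python3 - <<'E'
from h import *
d=np.load("c0.npz");s={k:d["s"+k] for k in("pixels","z_map","camera_matrix","T")};t={k:d["t"+k] for k in s}
cs=s["pixels"][140:215,255:335];ct=t["pixels"][140:200,275:370];cb=t["pixels"][155:220,140:220]
im=np.zeros((600,800,3),np.uint8)
for c,(x,y,w,h) in((cs,(0,0,400,375)),(ct,(0,375,356,225)),(cb,(400,0,400,325))): im[y:y+h,x:x+w]=cv2.resize(c,(w,h),interpolation=cv2.INTER_CUBIC)
cv2.imwrite("pics/z0.png",im)
for n,c in(("s",s),("t",t)):
    P=pts(c);
    hsv=cv2.cvtColor(c["pixels"],cv2.COLOR_BGR2HSV)
    X,Y,Z=P[...,0],P[...,1],P[...,2]
    reg=(X>.4)&(X<.65)&(Y>-.3)&(Y<0)
    # heads: z>0.055
    m=(reg&(Z>.06)&(Z<.13)&(hsv[...,1]<60)).astype(np.uint8)
    k,l,st,ce=cv2.connectedComponentsWithStats(m)
    for i in range(1,k):
        if st[i,4]>8:
            q=P[l==i];print(n,"head",st[i],ce[i],np.median(q,0),np.nanmin(q,0),np.nanmax(q,0))
    # wood block top
    m=(reg&(Z>.03)&(Z<.05)&(hsv[...,1]>80)&(hsv[...,2]<150)).astype(np.uint8)
    m=cv2.morphologyEx(m,cv2.MORPH_OPEN,np.ones((2,2)))
    q=P[m>0];
    if len(q)>20: print(n,"block",len(q),np.median(q[:,2]),cv2.minAreaRect(q[:,:2].astype(np.float32)*1000))
    reg=(X>.3)&(X<.6)&(Y>.08)&(Y<.4)
    q=P[reg&(Z>.045)&(Z<.1)];print(n,"box",len(q),cv2.minAreaRect(q[:,:2].astype(np.float32)*1000))
    q=P[reg&(Z>.058)&(Z<.1)];print(n,"barrel",len(q),np.median(q[:,2]),cv2.minAreaRect(q[:,:2].astype(np.float32)*1000),cv2.minEnclosingCircle(q[:,:2].astype(np.float32)*1000))
E
```

```text
s head [301 153  11  18 136] [305.97058824 161.02941176] [ 0.55574823 -0.16889301  0.08339305] [ 0.54971802 -0.19013789  0.06058766] [ 0.56576108 -0.15538539  0.09791229]
s head [364 155  10  14  46] [367.19565217 161.41304348] [ 0.46695132 -0.29735112  0.07975228] [ 0.44455844 -0.29998578  0.06791091] [ 0.47367479 -0.29384024  0.09639407]
s head [375 161   8  14  33] [378.42424242 166.63636364] [ 0.4290039  -0.2960844   0.08134066] [ 0.42373758 -0.29992478  0.06214127] [ 0.43978384 -0.29328826  0.09769547]
s head [280 167  13  17 164] [285.73780488 175.04268293] [ 0.53551051 -0.08171347  0.08342948] [ 0.53004232 -0.10721417  0.06015579] [ 0.54440907 -0.06508241  0.10022095]
s block 627 nan ((512.7869873046875, -198.05320739746094), (326.5501708984375, 86.64189910888672), 60.50868606567383)
s box 3987 ((492.23223876953125, 270.34100341796875), (239.5448455810547, 190.73851013183594), 83.4020004272461)
s barrel 1539 0.06123246584822434 ((494.41778564453125, 289.23590087890625), (201.50311279296875, 190.73851013183594), 83.4020004272461) ((496.3776550292969, 305.7315673828125), 126.163
[... 584 characters left out ...]
0.4289897  -0.29682646  0.0905308 ] [ 0.41582594 -0.29945859  0.06333876] [ 0.43440712 -0.29530393  0.09712356]
t head [395 227   4   5  11] [396.27272727 229.27272727] [ 0.40593351 -0.29652873  0.09034317] [ 0.4017522  -0.29943667  0.08327904] [ 0.41103233 -0.29637426  0.09661617]
t block 888 nan ((546.67138671875, -133.1457061767578), (68.12690734863281, 177.1584014892578), 12.773727416992188)
t box 3305 ((493.3335876464844, 267.8807067871094), (240.764404296875, 186.80844116210938), 82.956787109375)
t barrel 1335 0.06272770599111732 ((493.5540466308594, 269.66510009765625), (237.16839599609375, 186.80844116210938), 82.956787109375) ((495.731689453125, 283.554443359375), 135.3286590576172)
```

View pics/z0.png

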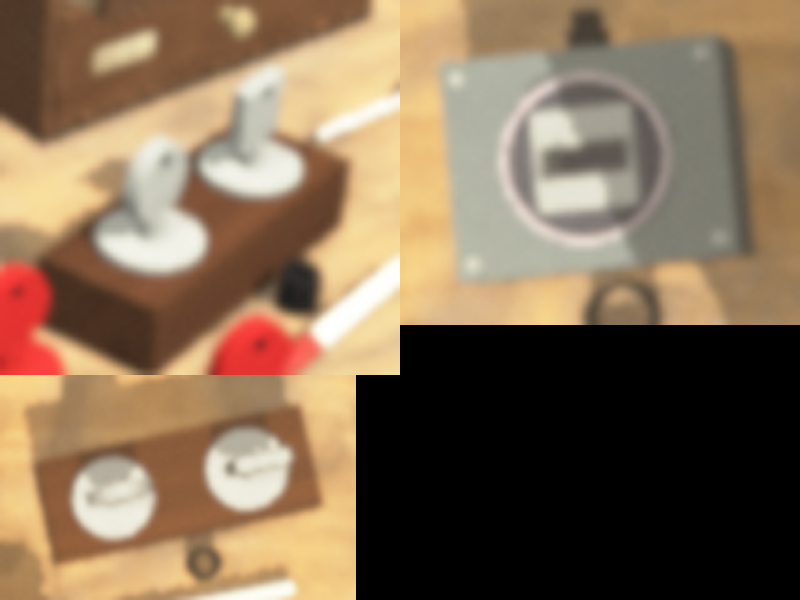

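```bash
cat >> h.py <<'E'
def plan(p,yaw,s=None):
    """yaw: azimuth deg of tool y; prints tilt, turn about tool z (done first), then shift in final tool axes, cm"""
    s=s or telemetry.read_state();R=np.array(s["tcp_rot"]);y=np.radians(yaw)
    G=np.array([[-np.sin(y),np.cos(y),0],[np.cos(y),np.sin(y),0],[0,0,-1]]).T.reshape(3,3).T
    yv=np.array([np.cos(y),np.sin(y),0]);zv=np.array([0,0,-1.]);G=np.stack([np.cross(yv,zv),yv,zv],1)
    from scipy.spatial.transform import Rotation as Ro
    print("t",round(s["time_s"],2),"tcp",np.round(s["tcp_pos"],4),"dr",np.round(Ro.from_matrix(R.T@G).as_rotvec(),3),"shift cm",np.round(G.T@(np.array(p)-s["tcp_pos"])*100,2),"w",round(s["gripper_width"],4),"F",np.round(s["ft_force"],1))
E
python3 - <<'E'
from h import *
d=np.load("c0.npz");s={k:d["s"+k] for k in("pixels","z_map","camera_matrix","T")};t={k:d["t"+k] for k in s}
p=ray(t,177,186.6,.06);print("slot",p)
c=[((445-400)/5+140,60/5+155),((720-400)/5+140,38/5+155),((465-400)/5+140,285/5+155)]
c=[ray(t,*q,.054) for q in c];print(c);e=c[0]-c[1];print("box y az",np.degrees(np.arctan2(e[1],e[0]))-90)
P=pts(t);X,Y,Z=[P[...,i] for i in range(3)];m=(np.hypot(X-p[0],Y-p[1])<.12)&(Z>.045)&(Z<.08)
print(cv2.minAreaRect((P[m][:,:2]*1000).astype(np.float32)),np.median(Z[m]))
plan([p[0],p[1],.23],12.8);
E
```

```text
slot [0.49928078 0.2249989  0.06      ]
[array([0.54723608, 0.29751952, 0.054     ]), array([0.55987816, 0.16088301, 0.054     ]), array([0.43604769, 0.28448334, 0.054     ])]
box y az 5.286152764050726
((499.7899169921875, 226.7426300048828), (110.24066925048828, 141.7511749267578), 6.768194675445557) 0.05496654621476782
t 0.1 tcp [0.1435 0.6334 0.2305] dr [-1.000e-03  1.000e-03  1.125e+00] shift cm [-47.7   25.64   0.05] w 0.0856 F [ 0.9 -0.3 -0. ]
```

Call:
{"method": "drive_tool", "body": {
  "commands": [
    {"dr":[0,0,0.187],"xyz":[0,0,0],"hand":-1},
    {"dr":[0,0,0.187],"xyz":[0,0,0],"hand":-1},
    {"dr":[0,0,0.187],"xyz":[0,0,0],"hand":-1},
    {"dr":[0,0,0.187],"xyz":[0,0,0],"hand":-1},
    {"dr":[0,0,0.187],"xyz":[0,0,0],"hand":-1},
    {"dr":[0,0,0.187],"xyz":[0,0,0],"hand":-1}
  ]
}}

```text
time_s: 0.85
tcp_pos: [0.1435, 0.6336, 0.2308]
tcp_rot: [[-0.218, 0.976, -0.0], [0.976, 0.218, -0.001], [-0.001, -0.0, -1.0]]
ft_force: [0.2, -0.4, 0.8]
gripper_width: 0.0854
grip_force: 0.0
```

Call:
{"method": "drive_tool", "body": {
  "commands": [
    {"dr":[0,0,0],"xyz":[-4.77,2.56,0],"hand":-1},
    {"dr":[0,0,0],"xyz":[-4.77,2.56,0],"hand":-1},
    {"dr":[0,0,0],"xyz":[-4.77,2.56,0],"hand":-1},
    {"dr":[0,0,0],"xyz":[-4.77,2.56,0],"hand":-1},
    {"dr":[0,0,0],"xyz":[-4.77,2.56,0],"hand":-1},
    {"dr":[0,0,0],"xyz":[-4.77,2.56,0],"hand":-1},
    {"dr":[0,0,0],"xyz":[-4.77,2.56,0],"hand":-1},
    {"dr":[0,0,0],"xyz":[-4.77,2.56,0],"hand":-1},
    {"dr":[0,0,0],"xyz":[-4.77,2.56,0],"hand":-1},
    {"dr":[0,0,0],"xyz":[-4.77,2.56,0],"hand":-1},
    {"dr":[0,0,0],"xyz":[0,0,0],"hand":-1}
  ]
}}

```text
time_s: 2.22
tcp_pos: [0.5027, 0.2215, 0.2313]
tcp_rot: [[-0.216, 0.976, 0.002], [0.976, 0.216, -0.002], [-0.002, 0.001, -1.0]]
ft_force: [-0.3, 0.6, -0.4]
gripper_width: 0.0853
grip_force: 0.0
```

```bash
python3 - <<'E'
from h import *
w=vision.camera("wrist");np.savez("w1.npz",**w)
im=w["pixels"].copy();cv2.imwrite("pics/w1.png",im)
print(w["T"],px(w,[.4993,.225,.06]))
plan([.538,-.085,.23],12.8)
E
```

```text
[[ 9.76405760e-01  2.07863327e-01  5.85203284e-02  4.87606175e-01]
 [ 2.15941734e-01 -9.41088098e-01 -2.60235199e-01  2.87993149e-01]
 [ 9.79430149e-04  2.66732129e-01 -9.63770207e-01  3.72844513e-01]
 [ 0.00000000e+00  0.00000000e+00  0.00000000e+00  1.00000000e+00]] [250.73946375 172.65856805]
t 2.27 tcp [0.5009 0.2243 0.2311] dr [-0.     0.001 -0.002] shift cm [-30.99  -3.23   0.11] w 0.0856 F [-0.1  0.6 -0.2]
```

View pics/w1.png

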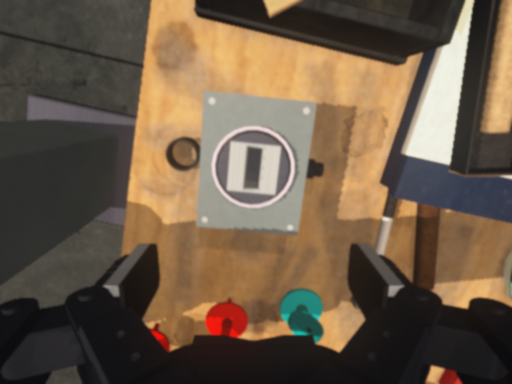

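```bash
cat > sl.py <<'E'
from h import *
def slot(w,p,zz=.06):
    g=cv2.cvtColor(w["pixels"],cv2.COLOR_BGR2GRAY);u,v=px(w,p);P=pts(w)
    vv,uu=np.mgrid[:384,:512];near=np.hypot(uu-u,vv-v)<35
    # white insert plate, then dark part inside
    m=((g>135)&near).astype(np.uint8);k,l,st,ce=cv2.connectedComponentsWithStats(m)
    cs,_=cv2.findContours((P[...,2]<zz-.012).astype(np.uint8)*near.astype(np.uint8),cv2.RETR_EXTERNAL,cv2.CHAIN_APPROX_NONE)
    dk=((g<80)&(np.hypot(uu-u,vv-v)<28)).astype(np.uint8);k,l,st,ce=cv2.connectedComponentsWithStats(dk)
    for i in range(1,k):
        if st[i,4]>60:
            c=np.column_stack(np.nonzero(l==i))[:,::-1].astype(float);q=np.array([ray(w,*a,zz)[:2] for a in c]).astype(np.float32)*1000
            print("dark",st[i],ce[i],ray(w,*ce[i],zz),cv2.minAreaRect(q))
    for c in cs:
        if len(c)>15:
            q=np.array([ray(w,*a,zz)[:2] for a in c[:,0].astype(float)]).astype(np.float32)*1000;print("deep",len(c),c.mean((0,1)),cv2.minAreaRect(q))
E
python3 - <<'E'
from sl import *
w=dict(np.load("w1.npz"));slot(w,[.5,.228,.06])
g=w["pixels"].astype(int);hsv=cv2.cvtColor(w["pixels"],cv2.COLOR_BGR2HSV)
P=pts(w);m=(np.hypot(P[...,0]-.5,P[...,1]-.227)<.1)&(P[...,2]>.045)
print(cv2.minAreaRect((P[m][:,:2]*1000).astype(np.float32)))
print("face z",np.median(P[155:185,232:242,2]))
c=cv2.HoughCircles(cv2.cvtColor(w["pixels"],cv2.COLOR_BGR2GRAY),cv2.HOUGH_GRADIENT,1,100,param1=100,param2=20,minRadius=34,maxRadius=46);print(c)
for a in c[0][:3]: print(ray(w,a[0],a[1],.057))
E
```

```text
dark [247 149  13  32 337] [252.87537092 164.14540059] [0.49953072 0.23391349 0.06      ] ((499.5587463378906, 233.52342224121094), (11.05674934387207, 31.027263641357422), 6.447397232055664)
deep 101 [253.58415842 167.31683168] ((500.9417419433594, 230.36151123046875), (14.432746887207031, 39.40052032470703), 6.798608779907227)
((501.56689453125, 228.71957397460938), (149.00637817382812, 140.25364685058594), 6.761574745178223)
face z nan
[[[252.5 168.5  38.8]]]
[0.50023468 0.22896466 0.057     ]
```

Call:
{"method": "drive_tool", "body": {
  "commands": [
    {"dr":[0,0,0],"xyz":[-5,-0.6,0],"hand":-1},
    {"dr":[0,0,0],"xyz":[-5,-0.6,0],"hand":-1},
    {"dr":[0,0,0],"xyz":[-5,-0.6,0],"hand":-1},
    {"dr":[0,0,0],"xyz":[-5,-0.6,0],"hand":-1},
    {"dr":[0,0,0],"xyz":[-5,-0.6,0],"hand":-1},
    {"dr":[0,0,0],"xyz":[0,0,0],"hand":-1},
    {"dr":[0,0,0],"xyz":[0,0,0],"hand":-1}
  ]
}}

```text
time_s: 3.15
tcp_pos: [0.5265, -0.0219, 0.231]
tcp_rot: [[-0.226, 0.974, -0.001], [0.974, 0.226, 0.001], [0.001, -0.0, -1.0]]
ft_force: [-0.5, -0.9, 0.8]
gripper_width: 0.0858
grip_force: 0.0
```

```bash
python3 - <<'E'
from h import *
w=vision.camera("wrist");np.savez("w2.npz",**w)
cv2.imwrite("pics/w2.png",w["pixels"])
print(px(w,[.538,-.085,.078]))
plan([.538,-.085,.12],12.8)
E
```

```text
[250.42408603 243.46359952]
t 3.2 tcp [ 0.5266 -0.0215  0.231 ] dr [-0.    -0.001  0.006] shift cm [-6.45 -0.29 11.1 ] w 0.0856 F [ 0.3 -0.4 -0.1]
```

View pics/w2.png

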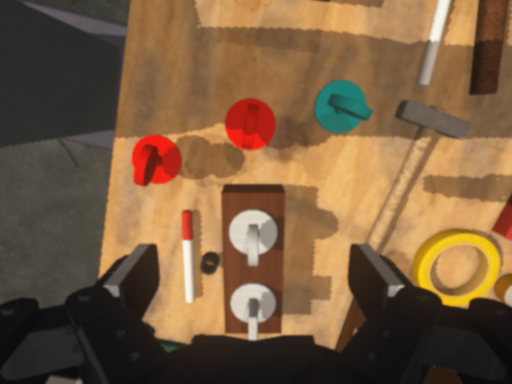

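```bash
python3 - <<'E'
from h import *
w=dict(np.load("w2.npz"));P=pts(w);Z=P[...,2];X=P[...,0];Y=P[...,1]
hsv=cv2.cvtColor(w["pixels"],cv2.COLOR_BGR2HSV)
near=(np.hypot(X-.538,Y+.085)<.04)
q=P[near&(Z>.07)];print("head",len(q),np.median(q,0),q.min(0),q.max(0),cv2.minAreaRect((q[:,:2]*1000).astype(np.float32)))
q=q[q[:,2]>.09];print("headtop",len(q),q.mean(0),cv2.minAreaRect((q[:,:2]*1000).astype(np.float32)))
m=near&(Z>.044)&(Z<.055);q=P[m];print("flange",len(q),np.median(q,0),cv2.minEnclosingCircle((q[:,:2]*1000).astype(np.float32)))
m=((np.hypot(X-.548,Y+.13)<.14)&(Z>.035)&(Z<.046)&(hsv[...,1]>70)).astype(np.uint8);q=P[m>0]
print("block",len(q),np.median(q,0),cv2.minAreaRect((q[:,:2]*1000).astype(np.float32)))
# two-view check of head-top height: top camera vs wrist
E
```

```text
head 446 [ 0.53947265 -0.07861875  0.09437517] [ 0.53164887 -0.10636285  0.07245406] [ 0.54870994 -0.06521413  0.09935078] ((540.8104248046875, -85.57882690429688), (9.949244499206543, 41.23436737060547), 13.35085678100586)
headtop 327 [ 0.54039559 -0.08381244  0.09531574] ((540.8756103515625, -85.61185455322266), (9.797203063964844, 31.759479522705078), 12.833453178405762)
flange 1361 [ 0.53783866 -0.08215165  0.0459151 ] ((540.891845703125, -85.9346694946289), 26.923702239990234)
block 5170 [ 0.54775326 -0.12287699  0.04086322] ((540.7977905273438, -111.54287719726562), (118.21627807617188, 232.43785095214844), 29.787071228027344)
```

Call:
{"method": "drive_tool", "body": {
  "commands": [
    {"dr":[0,0,0],"xyz":[-3.28,-0.03,1],"hand":-1},
    {"dr":[0,0,0],"xyz":[-3.28,-0.04,1],"hand":-1},
    {"dr":[0,0,0],"xyz":[0,0,3],"hand":-1},
    {"dr":[0,0,0],"xyz":[0,0,3],"hand":-1},
    {"dr":[0,0,0],"xyz":[0,0,0],"hand":-1},
    {"dr":[0,0,0],"xyz":[0,0,0],"hand":-1}
  ]
}}

```text
time_s: 3.95
tcp_pos: [0.5416, -0.087, 0.1522]
tcp_rot: [[-0.226, 0.974, 0.001], [0.974, 0.226, 0.0], [-0.0, 0.001, -1.0]]
ft_force: [0.3, -0.0, -0.2]
gripper_width: 0.0854
grip_force: 0.0
```

```bash
python3 - <<'E'
from h import *
plan([.5408,-.0856,.059],13)
E
```

```text
t 3.95 tcp [ 0.5416 -0.087   0.1522] dr [0.001 0.    0.001] shift cm [ 0.15 -0.04  9.32] w 0.0854 F [ 0.3 -0.  -0.2]
```

Call:
{"method": "drive_tool", "body": {
  "commands": [
    {"dr":[0,0,0],"xyz":[0.15,0,3],"hand":-1},
    {"dr":[0,0,0],"xyz":[0,0,3],"hand":-1},
    {"dr":[0,0,0],"xyz":[0,0,2],"hand":-1},
    {"dr":[0,0,0],"xyz":[0,0,1.3],"hand":-1},
    {"dr":[0,0,0],"xyz":[0,0,0],"hand":1},
    {"dr":[0,0,0],"xyz":[0,0,0],"hand":1},
    {"dr":[0,0,0],"xyz":[0,0,0],"hand":1},
    {"dr":[0,0,0],"xyz":[0,0,0],"hand":1},
    {"dr":[0,0,0],"xyz":[0,0,0],"hand":1},
    {"dr":[0,0,0],"xyz":[0,0,0],"hand":1},
    {"dr":[0,0,0],"xyz":[0,0,0],"hand":1},
    {"dr":[0,0,0],"xyz":[0,0,0],"hand":1}
  ]
}}

```text
time_s: 5.45
tcp_pos: [0.541, -0.0866, 0.0589]
tcp_rot: [[-0.224, 0.975, 0.001], [0.975, 0.224, 0.0], [-0.0, 0.001, -1.0]]
ft_force: [-1.6, 0.4, 6.3]
gripper_width: 0.0088
grip_force: 60.4
```

Call:
{"method": "drive_tool", "body": {
  "commands": [
    {"dr":[0,0,0],"xyz":[0,0,-1],"hand":1},
    {"dr":[0,0,0],"xyz":[0,0,-2],"hand":1},
    {"dr":[0,0,0],"xyz":[0,0,-3],"hand":1},
    {"dr":[0,0,0],"xyz":[0,0,-4],"hand":1},
    {"dr":[0,0,0],"xyz":[0,0,-2],"hand":1},
    {"dr":[0,0,0],"xyz":[0,0,0],"hand":1},
    {"dr":[0,0,0],"xyz":[0,0,0],"hand":1}
  ]
}}

```text
time_s: 6.32
tcp_pos: [0.5397, -0.0863, 0.1774]
tcp_rot: [[-0.224, 0.975, -0.001], [0.975, 0.224, 0.0], [0.0, -0.001, -1.0]]
ft_force: [-0.2, 1.0, -2.0]
gripper_width: 0.0094
grip_force: 59.7
```

```bash
python3 - <<'E'
from h import *
plan([.5005,.229,.18],6.8)
w=vision.camera("wrist");np.savez("w3.npz",**w);s=telemetry.read_state();R=np.array(s["tcp_rot"]);t=np.array(s["tcp_pos"])
Q=(pts(w)-t)@R  # tool frame
m=(np.abs(Q[...,0])<.04)&(np.abs(Q[...,1])<.035)&(Q[...,2]<.08)&(Q[...,2]>.012)
q=Q[m]
for a in np.arange(.01,.075,.006):
    r=q[(q[:,2]>a)&(q[:,2]<a+.006)]
    if len(r): print(round(a,3),len(r),np.round(np.r_[r.min(0),r.max(0)],4))
cv2.imwrite("pics/w3.png",w["pixels"][130:,100:420])
E
```

```text
t 6.33 tcp [ 0.5397 -0.0863  0.1774] dr [-0.001 -0.     0.108] shift cm [31.78 -0.16 -0.26] w 0.0094 F [-0.2  1.  -2. ]
0.01 3137 [-0.0108 -0.0267  0.012   0.027   0.027   0.016 ]
0.016 7 [ 0.0098 -0.0251  0.0161  0.0256  0.0165  0.0165]
```

View pics/w3.png

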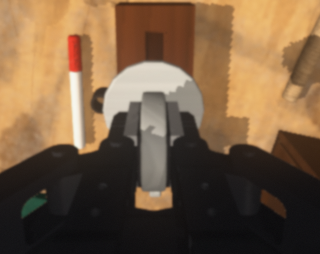

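Call:
{"method": "drive_tool", "body": {
  "commands": [
    {"dr":[0,0,0.108],"xyz":[0,0,-2.3],"hand":1},
    {"dr":[0,0,0],"xyz":[4,0,0],"hand":1},
    {"dr":[0,0,0],"xyz":[4,0,0],"hand":1},
    {"dr":[0,0,0],"xyz":[4,0,0],"hand":1},
    {"dr":[0,0,0],"xyz":[4,0,0],"hand":1},
    {"dr":[0,0,0],"xyz":[4,0,0],"hand":1},
    {"dr":[0,0,0],"xyz":[4,0,0],"hand":1},
    {"dr":[0,0,0],"xyz":[4,0,0],"hand":1},
    {"dr":[0,0,0],"xyz":[3.8,-0.16,0],"hand":1},
    {"dr":[0,0,0],"xyz":[0,0,0],"hand":1},
    {"dr":[0,0,0],"xyz":[0,0,0],"hand":1}
  ]
}}

```text
time_s: 7.75
tcp_pos: [0.5011, 0.2281, 0.2004]
tcp_rot: [[-0.117, 0.993, -0.001], [0.993, 0.117, -0.002], [-0.001, -0.001, -1.0]]
ft_force: [0.1, -0.7, -1.0]
gripper_width: 0.0091
grip_force: 59.7
```

```bash
python3 - <<'E'
from h import *
plan([.5005,.229,.2],6.8)
w=vision.camera("wrist");np.savez("w4.npz",**w)
a=dict(np.load("w3.npz"))
for n,c,p,top in(("block",a,[.541,-.0856],.042),("switch",w,[.5005,.229],.06)):
    P=pts(c);g=cv2.cvtColor(c["pixels"],cv2.COLOR_BGR2GRAY)
    m=(np.hypot(P[...,0]-p[0],P[...,1]-p[1])<.035)&(P[...,2]<top-.006)
    vv,uu=np.nonzero(m);
    q=np.array([ray(c,u,v,top)[:2]*1000 for u,v in zip(uu,vv)]).astype(np.float32)
    if len(q)>9: print(n,len(q),uu.min(),uu.max(),vv.min(),vv.max(),cv2.minAreaRect(q))
    P[...,:2]-=p
    m=(np.hypot(P[...,0],P[...,1])<.11)&(abs(P[...,2]-top)<.012);q=P[m];print(np.median(q[:,2]))
    if n=="block":
        hsv=cv2.cvtColor(c["pixels"],cv2.COLOR_BGR2HSV)
cv2.imwrite("pics/w4.png",np.hstack([cv2.resize(w["pixels"][60:260,150:350],(400,400)),cv2.resize(a["pixels"][100:300,150:350],(400,400))]))
E
```

```text
t 7.75 tcp [0.5011 0.2281 0.2004] dr [-0.001  0.001 -0.001] shift cm [ 0.1  -0.04  0.04] w 0.0091 F [ 0.1 -0.7 -1. ]
block 471 247 263 163 190 ((539.0518188476562, -77.95555114746094), (14.441251754760742, 24.626676559448242), 12.961772918701172)
0.04078068177704525
switch 506 227 275 142 190 ((492.72039794921875, 245.79774475097656), (46.54448318481445, 39.80317687988281), 80.81786346435547)
0.053520248262879905
```

View pics/w4.png

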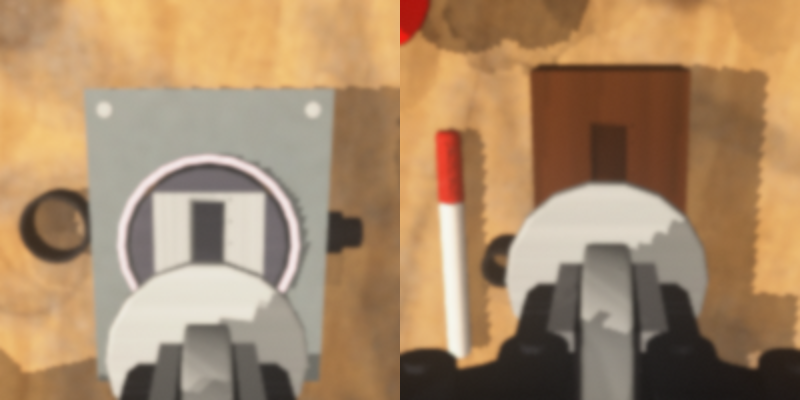

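```bash
python3 - <<'E'
from h import *
w=dict(np.load("w4.npz"));d=np.array([-np.sin(np.radians(6.8)),np.cos(np.radians(6.8))])
p=ray(w,253.7,160.2,.06)[:2];print(p,p-.021*d)
q=ray(w,253.7,185,.06)[:2];print(np.degrees(np.arctan2(*(p-q)[::-1])))
plan([*(p-.021*d),.12],6.8)
E
```

```text
[0.49843012 0.24990776] [0.50091661 0.22905549]
96.75533418440385
t 7.8 tcp [0.5014 0.2275 0.2006] dr [-0.001  0.001 -0.002] shift cm [ 0.15 -0.03  8.06] w 0.0092 F [-0.7  0.1 -1.7]
```

Call:
{"method": "drive_tool", "body": {
  "commands": [
    {"dr":[0,0,0],"xyz":[0.12,-0.03,3],"hand":1},
    {"dr":[0,0,0],"xyz":[0,0,3],"hand":1},
    {"dr":[0,0,0],"xyz":[0,0,1],"hand":1},
    {"dr":[0,0,0],"xyz":[0,0,1],"hand":1},
    {"dr":[0,0,0],"xyz":[0,0,1],"hand":1},
    {"dr":[0,0,0],"xyz":[0,0,1],"hand":1},
    {"dr":[0,0,0],"xyz":[0,0,0.8],"hand":1},
    {"dr":[0,0,0],"xyz":[0,0,0.6],"hand":1},
    {"dr":[0,0,0],"xyz":[0,0,0.3],"hand":1},
    {"dr":[0,0,0],"xyz":[0,0,0],"hand":1},
    {"dr":[0,0,0],"xyz":[0,0,0],"hand":1}
  ]
}}

```text
time_s: 9.18
tcp_pos: [0.5012, 0.2303, 0.0845]
tcp_rot: [[-0.118, 0.993, 0.0], [0.993, 0.118, 0.0], [0.0, 0.0, -1.0]]
ft_force: [-0.5, 1.1, -1.6]
gripper_width: 0.0093
grip_force: 59.6
```

Call:
{"method": "drive_tool", "body": {
  "commands": [
    {"dr":[0,0,0],"xyz":[-0.1,0,0.2],"hand":1},
    {"dr":[0,0,0],"xyz":[0,0,0.2],"hand":1},
    {"dr":[0,0,0],"xyz":[0,0,0.2],"hand":1},
    {"dr":[0,0,0],"xyz":[0,0,0.1],"hand":1},
    {"dr":[0,0,0],"xyz":[0,0,0],"hand":1},
    {"dr":[0,0,0],"xyz":[0,0,0],"hand":1}
  ]
}}

```text
time_s: 9.93
tcp_pos: [0.5012, 0.2292, 0.0773]
tcp_rot: [[-0.118, 0.993, 0.0], [0.993, 0.118, 0.0], [0.0, 0.0, -1.0]]
ft_force: [0.7, 0.5, -0.8]
gripper_width: 0.0093
grip_force: 59.6
```

Call:
{"method": "drive_tool", "body": {
  "commands": [
    {"dr":[0,0,0],"xyz":[0,0,0.1],"hand":1},
    {"dr":[0,0,0],"xyz":[0,0,0],"hand":1},
    {"dr":[0,0,0],"xyz":[0,0,0],"hand":1}
  ]
}}

```text
time_s: 10.3
tcp_pos: [0.5013, 0.2293, 0.0768]
tcp_rot: [[-0.118, 0.993, 0.0], [0.993, 0.118, 0.0], [0.0, 0.0, -1.0]]
ft_force: [-1.4, -0.1, 5.8]
gripper_width: 0.0094
grip_force: 60.5
```

Call:
{"method": "drive_tool", "body": {
  "commands": [
    {"dr":[0,0,0.1],"xyz":[0,0,0.04],"hand":1},
    {"dr":[0,0,0.15],"xyz":[0,0,0],"hand":1},
    {"dr":[0,0,0.15],"xyz":[0,0,0],"hand":1},
    {"dr":[0,0,0.15],"xyz":[0,0,0],"hand":1},
    {"dr":[0,0,0.15],"xyz":[0,0,0],"hand":1},
    {"dr":[0,0,0.15],"xyz":[0,0,0],"hand":1},
    {"dr":[0,0,0.15],"xyz":[0,0,0],"hand":1},
    {"dr":[0,0,0.1],"xyz":[0,0,0],"hand":1},
    {"dr":[0,0,0],"xyz":[0,0,0],"hand":1},
    {"dr":[0,0,0],"xyz":[0,0,0],"hand":1}
  ]
}}

```text
time_s: 11.55
tcp_pos: [0.5025, 0.2291, 0.0769]
tcp_rot: [[0.832, 0.555, 0.003], [0.555, -0.832, 0.0], [0.002, 0.001, -1.0]]
ft_force: [0.3, -2.2, 5.8]
gripper_width: 0.0093
grip_force: 60.8
```

```bash
python3 - <<'E'
from h import *
s=telemetry.read_state();print(np.round(s["wrist_torque"],3));plan([.5009,.2291,.0768],6.8)
E
```

```text
[-0.286 -0.084  0.025]
t 11.55 tcp [0.5025 0.2291 0.0769] dr [ 2.000e-03 -1.000e-03 -1.101e+00] shift cm [ 0.02 -0.16  0.01] w 0.0093 F [ 0.3 -2.2  5.8]
```

Call:
{"method": "drive_tool", "body": {
  "commands": [
    {"dr":[0,0,0.08],"xyz":[0,-0.05,0.02],"hand":1},
    {"dr":[0,0,0.06],"xyz":[0,-0.05,0],"hand":1},
    {"dr":[0,0,0],"xyz":[0,0,0],"hand":1},
    {"dr":[0,0,0],"xyz":[0,0,0],"hand":1}
  ]
}}

```text
time_s: 12.05
tcp_pos: [0.5026, 0.2289, 0.0769]
tcp_rot: [[0.901, 0.433, 0.004], [0.433, -0.901, -0.001], [0.003, 0.002, -1.0]]
ft_force: [1.6, -2.7, 7.3]
gripper_width: 0.0096
grip_force: 60.9
```

```bash
python3 - <<'E'
from h import *
s=telemetry.read_state();print(np.round(s["wrist_torque"],3));plan([.5009,.2291,.0768],6.8)
E
```

```text
[-0.757 -0.2    0.052]
t 12.05 tcp [0.5026 0.2289 0.0769] dr [ 4.000e-03 -1.000e-03 -1.242e+00] shift cm [ 0.04 -0.17  0.01] w 0.0096 F [ 1.6 -2.7  7.3]
```

Call:
{"method": "drive_tool", "body": {
  "commands": [
    {"dr":[0,0,0.05],"xyz":[0,0,0],"hand":1},
    {"dr":[0,0,0],"xyz":[0,0,0],"hand":1},
    {"dr":[0,0,0],"xyz":[0,0,0],"hand":1}
  ]
}}

```text
time_s: 12.42
tcp_pos: [0.5026, 0.2289, 0.0769]
tcp_rot: [[0.921, 0.389, 0.004], [0.389, -0.921, -0.001], [0.003, 0.002, -1.0]]
ft_force: [1.0, -4.1, 7.6]
gripper_width: 0.0094
grip_force: 64.6
```

```bash
python3 - <<'E'
from h import *
s=telemetry.read_state();print(np.round(s["wrist_torque"],3));plan([.5009,.2291,.0768],6.8)
E
```

```text
[-0.85  -0.218  0.438]
t 12.43 tcp [0.5026 0.2289 0.0769] dr [ 4.00e-03 -1.00e-03 -1.29e+00] shift cm [ 0.04 -0.17  0.01] w 0.0094 F [ 1.  -4.1  7.6]
```

Call:
{"method": "drive_tool", "body": {
  "commands": [
    {"dr":[0,0,-0.1],"xyz":[0,0,0],"hand":1},
    {"dr":[0,0,-0.15],"xyz":[0,0,0],"hand":1},
    {"dr":[0,0,-0.15],"xyz":[0,0,0],"hand":1},
    {"dr":[0,0,-0.15],"xyz":[0,0,0],"hand":1},
    {"dr":[0,0,-0.15],"xyz":[0,0,0],"hand":1},
    {"dr":[0,0,-0.15],"xyz":[0,0,0],"hand":1},
    {"dr":[0,0,-0.15],"xyz":[0,0,0],"hand":1},
    {"dr":[0,0,-0.15],"xyz":[0,0,0],"hand":1},
    {"dr":[0,0,-0.14],"xyz":[0,0,0],"hand":1},
    {"dr":[0,0,0],"xyz":[0,0,0],"hand":1},
    {"dr":[0,0,0],"xyz":[0,0,0],"hand":1}
  ]
}}

```text
time_s: 13.8
tcp_pos: [0.5019, 0.2305, 0.0768]
tcp_rot: [[-0.118, 0.993, 0.002], [0.993, 0.118, 0.001], [0.001, 0.002, -1.0]]
ft_force: [-0.0, -0.1, 6.8]
gripper_width: 0.0091
grip_force: 60.7
```

```bash
python3 - <<'E'
from h import *
s=telemetry.read_state();print(np.round(s["wrist_torque"],3));plan([.5009,.2291,.0768],6.8)
w=vision.camera("wrist");t=vision.camera("top")
cv2.imwrite("pics/w5.png",np.hstack([cv2.resize(w["pixels"][130:330,150:350],(400,400)),cv2.resize(t["pixels"][155:220,145:210],(400,400))]))
E
```

```text
[-0.103  0.11   0.063]
t 13.8 tcp [0.5019 0.2305 0.0768] dr [ 0.002 -0.001 -0.001] shift cm [-0.12 -0.12  0.  ] w 0.0091 F [-0.  -0.1  6.8]
```

View pics/w5.png

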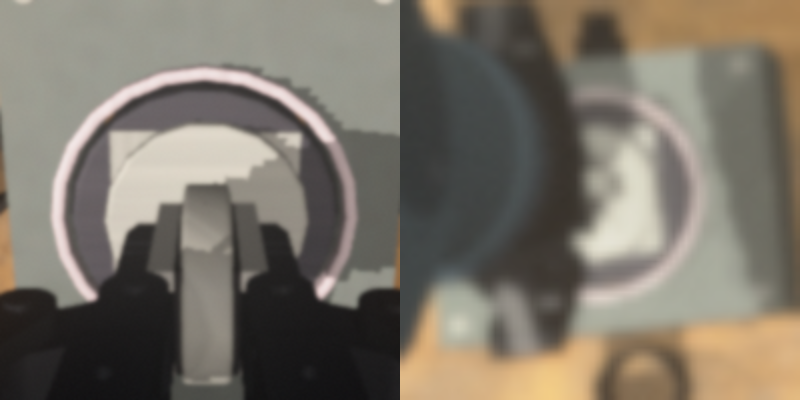

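The wrist view shows the white barrel plate square with the box (corners at crop 110,130 and 300,130), so the barrel is home with the flange seated. Now I'll draw the key out.

Call:
{"method": "drive_tool", "body": {
  "commands": [
    {"dr":[0,0,0],"xyz":[-0.1,-0.08,-0.5],"hand":1},
    {"dr":[0,0,0],"xyz":[0,0,-1],"hand":1},
    {"dr":[0,0,0],"xyz":[0,0,-1.5],"hand":1},
    {"dr":[0,0,0],"xyz":[0,0,-2],"hand":1},
    {"dr":[0,0,0],"xyz":[0,0,-3],"hand":1},
    {"dr":[0,0,0],"xyz":[0,0,-4],"hand":1},
    {"dr":[0,0,-0.108],"xyz":[0,0,0],"hand":1},
    {"dr":[0,0,0],"xyz":[0,0,0],"hand":1},
    {"dr":[0,0,0],"xyz":[0,0,0],"hand":1}
  ]
}}

```text
time_s: 15.02
tcp_pos: [0.4996, 0.2288, 0.1956]
tcp_rot: [[-0.222, 0.975, -0.001], [0.975, 0.222, -0.0], [-0.0, -0.001, -1.0]]
ft_force: [-0.3, -0.0, -0.4]
gripper_width: 0.0094
grip_force: 59.7
```

```bash
python3 - <<'E'
from h import *
plan([.541,-.0864,.20],13)
w=vision.camera("wrist");np.savez("w6.npz",**w);s=telemetry.read_state();R=np.array(s["tcp_rot"]);t=np.array(s["tcp_pos"])
for n in("w3","w6"):
    w=dict(np.load(n+".npz"))
    if n=="w6":
        Q=(pts(w)-t)@R;m=(np.abs(Q[...,0])<.04)&(np.abs(Q[...,1])<.035)&(Q[...,2]<.03)&(Q[...,2]>.01);q=Q[m];print(len(q),q.min(0),q.max(0),np.median(q[:,2]))
a,b=[dict(np.load(n+".npz"))["pixels"][130:330,150:350].astype(int) for n in("w3","w6")]
print("diff",abs(a-b).mean(),abs(a-b)[60:190,60:150].mean())
cv2.imwrite("pics/w6.png",np.hstack([cv2.resize(x.astype(np.uint8),(400,400)) for x in(a,b)]))
E
```

```text
t 15.03 tcp [0.4996 0.2288 0.1956] dr [-0.001  0.    -0.003] shift cm [-31.65  -3.05  -0.44] w 0.0094 F [-0.3 -0.  -0.4]
3649 [-0.0107051  -0.02689861  0.01049812] [0.02714902 0.02697185 0.01703224] 0.01272857346255832
diff 31.272483333333334 10.896524216524217
```

View pics/w6.png

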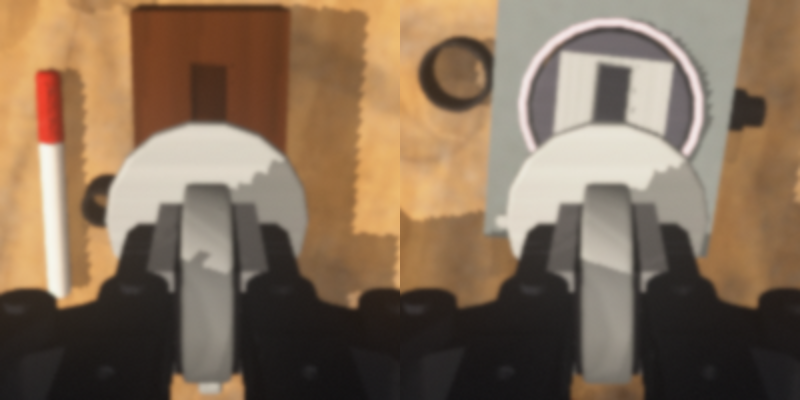

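Call:
{"method": "drive_tool", "body": {
  "commands": [
    {"dr":[0,0,0],"xyz":[-4,-0.4,0],"hand":1},
    {"dr":[0,0,0],"xyz":[-4,-0.4,0],"hand":1},
    {"dr":[0,0,0],"xyz":[-4,-0.4,0],"hand":1},
    {"dr":[0,0,0],"xyz":[-4,-0.4,0],"hand":1},
    {"dr":[0,0,0],"xyz":[-4,-0.4,0],"hand":1},
    {"dr":[0,0,0],"xyz":[-4,-0.4,0],"hand":1},
    {"dr":[0,0,0],"xyz":[-4,-0.35,0],"hand":1},
    {"dr":[0,0,0],"xyz":[-3.65,-0.3,0],"hand":1},
    {"dr":[0,0,0],"xyz":[0,0,0],"hand":1},
    {"dr":[0,0,0],"xyz":[0,0,0],"hand":1},
    {"dr":[0,0,0],"xyz":[0,0,0],"hand":1}
  ]
}}

```text
time_s: 16.45
tcp_pos: [0.541, -0.0848, 0.1954]
tcp_rot: [[-0.226, 0.974, -0.001], [0.974, 0.226, 0.001], [0.001, -0.0, -1.0]]
ft_force: [0.6, 0.3, -0.6]
gripper_width: 0.0096
grip_force: 59.7
```

```bash
python3 - <<'E'
from h import *
plan([.541,-.0864,.10],13)
c=vision.camera("wrist");p=[.541,-.0864];top=.042
P=pts(c);m=(np.hypot(P[...,0]-p[0],P[...,1]-p[1])<.035)&(P[...,2]<top-.006)
vv,uu=np.nonzero(m);q=np.array([ray(c,u,v,top)[:2]*1000 for u,v in zip(uu,vv)]).astype(np.float32)
(x,y),wh,a=cv2.minAreaRect(q);d=np.array([-np.sin(np.radians(13)),np.cos(np.radians(13))]);print(x,y,wh,a,"far end based centre",np.array([x,y])+d*(max(wh)/2-21))
E
```

```text
t 16.45 tcp [ 0.541  -0.0848  0.1954] dr [-0.    -0.001  0.001] shift cm [-0.16 -0.04  9.54] w 0.0096 F [ 0.6  0.3 -0.6]
539.36376953125 -79.64036560058594 (13.469826698303223, 28.11800193786621) 13.045267105102539 far end based centre [540.92515458 -86.40346728]
```

Call:
{"method": "drive_tool", "body": {
  "commands": [
    {"dr":[0,0,0],"xyz":[-0.15,-0.04,3],"hand":1},
    {"dr":[0,0,0],"xyz":[0,0,3],"hand":1},
    {"dr":[0,0,0],"xyz":[0,0,2],"hand":1},
    {"dr":[0,0,0],"xyz":[0,0,1],"hand":1},
    {"dr":[0,0,0],"xyz":[0,0,1],"hand":1},
    {"dr":[0,0,0],"xyz":[0,0,1],"hand":1},
    {"dr":[0,0,0],"xyz":[0,0,1],"hand":1},
    {"dr":[0,0,0],"xyz":[0,0,0.8],"hand":1},
    {"dr":[0,0,0],"xyz":[0,0,0.4],"hand":1},
    {"dr":[0,0,0],"xyz":[0,0,0],"hand":1},
    {"dr":[0,0,0],"xyz":[0,0,0],"hand":1}
  ]
}}

```text
time_s: 17.88
tcp_pos: [0.5413, -0.0879, 0.0639]
tcp_rot: [[-0.224, 0.975, 0.0], [0.975, 0.224, -0.0], [-0.0, 0.0, -1.0]]
ft_force: [0.7, -0.7, -0.8]
gripper_width: 0.009
grip_force: 59.7
```

Call:
{"method": "drive_tool", "body": {
  "commands": [
    {"dr":[0,0,0],"xyz":[0.1,0,0.2],"hand":1},
    {"dr":[0,0,0],"xyz":[0,0,0.2],"hand":1},
    {"dr":[0,0,0],"xyz":[0,0,0.1],"hand":1},
    {"dr":[0,0,0],"xyz":[0,0,0],"hand":1},
    {"dr":[0,0,0],"xyz":[0,0,0],"hand":1}
  ]
}}

```text
time_s: 18.5
tcp_pos: [0.5408, -0.0868, 0.0589]
tcp_rot: [[-0.224, 0.975, -0.0], [0.975, 0.224, 0.0], [0.0, -0.0, -1.0]]
ft_force: [-2.5, 0.4, 3.9]
gripper_width: 0.0096
grip_force: 60.2
```

Seated (3.9 N contact at the same height as at the grasp). Now I'll open and retreat.

Call:
{"method": "drive_tool", "body": {
  "commands": [
    {"dr":[0,0,0],"xyz":[0,0,0],"hand":-1},
    {"dr":[0,0,0],"xyz":[0,0,0],"hand":-1},
    {"dr":[0,0,0],"xyz":[0,0,0],"hand":-1},
    {"dr":[0,0,0],"xyz":[0,0,0],"hand":-1},
    {"dr":[0,0,0],"xyz":[0,0,0],"hand":-1},
    {"dr":[0,0,0],"xyz":[0,0,0],"hand":-1},
    {"dr":[0,0,0],"xyz":[0,0,-2],"hand":-1},
    {"dr":[0,0,0],"xyz":[0,0,-4],"hand":-1},
    {"dr":[0,0,0],"xyz":[0,0,-5],"hand":-1},
    {"dr":[0,0,0],"xyz":[5,0,-4],"hand":-1},
    {"dr":[0,0,0],"xyz":[0,0,0],"hand":-1},
    {"dr":[0,0,0],"xyz":[0,0,0],"hand":-1}
  ]
}}

```text
time_s: 20.0
tcp_pos: [0.5297, -0.0395, 0.2075]
tcp_rot: [[-0.225, 0.974, -0.0], [0.974, 0.225, -0.0], [-0.0, -0.0, -1.0]]
ft_force: [-0.1, -0.2, -0.1]
gripper_width: 0.0854
grip_force: 0.0
```

```bash
python3 - <<'E'
from h import *
w=vision.camera("wrist");s=vision.camera("scene");P=pts(w);Z=P[...,2]
for n,p in(("round",(.541,-.086)),("square",(.561,-.173))):
    near=np.hypot(P[...,0]-p[0],P[...,1]-p[1])<.04
    q=P[near&(Z>.07)];print(n,len(q),q.max(0),cv2.minAreaRect((q[:,:2]*1000).astype(np.float32)))
    q=P[near&(Z>.0435)&(Z<.055)];print(np.median(q,0))
cv2.imwrite("pics/end.png",np.hstack([cv2.resize(s["pixels"][130:250,120:340],(780,430))]))
E
```

```text
round 517 [ 0.5485676  -0.06555712  0.09911891] ((540.1228637695312, -84.45693969726562), (9.852972030639648, 37.88789367675781), 12.715245246887207)
[ 0.53740761 -0.08265518  0.0459243 ]
square 415 [ 0.56752454 -0.15456549  0.0962206 ] ((559.957275390625, -168.37466430664062), (9.918052673339844, 27.031845092773438), 13.465542793273926)
[ 0.55788381 -0.16908584  0.04584865]
```

View pics/end.png

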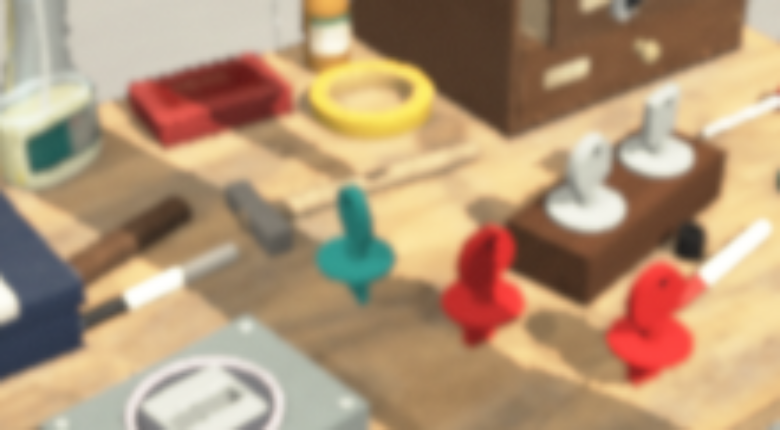

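Both keys stand upright in the block (round at 590,180, square at 657,125), and the switch is at home.

```bash
python3 -c "
from plant import order;print(order.finish_job())"
```

```text
the job is handed in; nothing more can be done
None
```

The switch was turned to its stop and back home, the round key stands upright in its original slot, the square key was left alone, and the job was handed in at about 20 s; the hand-in returned no verdict.

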